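# Reverse the ratchet and back the clamp screw off to its stop

## Task

The ratchet wrench on the fixture's clamp screw was left set to tighten. Flip its direction lever fully across to the other side, then swing the handle counter-clockwise (seen from above) to loosen the screw until you feel it come up firmly against its hidden stop. Never tighten the screw, never swing the handle against the stop with more than 20 N at the middle of the grip, and at the end let go with the lever still over, the screw still home on its stop and the things lying around undisturbed.

Things in the scene. Friction and masses are not known exactly. Their poses are not given: they have to be found in the camera images.
- block: Steel clamping fixture fixed on a 40 mm thick black granite plate: base 170 x 90 x 24 mm, on it an 80 x 80 mm platform (top 40 mm above the origin) carrying screw and wrench. Origin on the granite, exactly on the screw's vertical axis; x points to the end with the jaws and a brass bush, z up. An aluminium jaw there backs off about 6 mm per rad as the screw is loosened.
- wrench: Steel ratchet wrench that stays on the screw and turns about its vertical axis. Origin on that axis at the head's underside, 50 mm above the block's origin; x along the handle, z up. Head 24 mm high: disc of radius 24 mm about the axis merging with one of radius 16 mm centred at x = 28 mm; then a neck 15 mm wide, top at z = 19 mm, to x = 90 mm.
- handle_grip (a point): Centre of the wrench's round black rubber grip, 135 mm from the screw axis, at wrench z = 12 mm. The grip is 22 mm in diameter and runs from wrench x = 85 to 185 mm, with 25 mm steel collars at its ends. The handle stays where it is left (drag about 0.15 N m) and can swing at least 110 degrees counter-clockwise from any start.
- lever_pivot (a point): Pivot of the direction lever on top of the wrench head, 30 mm from the screw axis towards the grip. With the lever at tighten the wrench turns the screw when swung clockwise and clicks idly when swung counter-clockwise; at loosen the reverse. The ratchet has 20 teeth: up to 18 degrees of idle swing before it bites.
- lever_tip (a point): Free end, at mid-height, of the dark steel direction lever: 34 mm from its pivot towards the grip, above the neck. The tail is 10 mm wide, 14 mm high (wrench z = 26.5 to 40.5 mm). At tighten it lies 21 degrees to wrench +y (counter-clockwise of the handle's centre line seen from above), at loosen 21 degrees to wrench -y.
- lever (a joint): Angle of the direction lever, rad: 0 = tighten (as found), 0.75 = fully over at loosen, between hard ends. It moves with about 2 N at its tip and stays where it is left; in the middle neither direction drives.
- screw (a joint): Turn of the clamp screw, rad: 0 at the start, positive = loosened (counter-clockwise from above). It runs with a steady 6 to 7 N at the middle of the grip. A hidden stop pin ends its travel somewhere from 0.5 to 1.25 rad, which cannot be known beforehand; there the push rises by about 0.4 N per mm. Firmly home is about twice the running push (12 to 16 N); over 20 N (2.7 N m) strains the pin.
- collar: Round steel collar on the screw under the wrench head, 46 mm in diameter, 6 mm high, turning with the screw. Origin at the centre of its underside. A lug hidden beneath it is what meets the stop pin, 34 mm from the axis.
- vee_block: Dark steel vee block 50 x 40 x 34 mm lying loose on the granite; origin under its centre. Bystander.
- ring_gauge: Aluminium ring gauge, outer diameter 64 mm, bore 36 mm, 18 mm high, loose; origin under its centre. Bystander.
- gauge_case: Closed wooden gauge case 90 x 60 x 26 mm, loose; origin under its centre. Bystander.

How it is judged:
On the way, in this order (a step that is already met when the one before it is completed fails the run):
1. the direction lever is flipped over to loosen (value of joint lever above 0.62 rad), for 0.1 s.
2. the screw is loosened until its collar bears firmly on the hidden stop (contact force between collar and anything else above 18 N and contact force between the fingers and collar below 0.5 N and value of joint screw above 0.4 rad and contact force between the fingers and wrench above 3 N), for 0.1 s.
At the end, for the whole second after the job is handed in: The screw is loosened (more than 0.4 rad) and at rest, its collar still bearing on the stop (over 5 N, held by the screw's own friction); the direction lever is still over at loosen (above 0.62 rad) (value of joint screw above 0.4 rad and contact force between collar and anything else above 5 N and velocity of joint screw between -0.05 and 0.05 rad/s and value of joint lever above 0.62 rad); the robot touches nothing.
It fails at once if the screw is tightened by more than 0.06 rad (value of joint screw below -0.06 rad).
It fails at once if the hidden stop is strained: its pin bears more than 52 N, which takes over 20 N swinging push at the middle of the grip (contact force between collar and anything else above 52 N).
It fails at once if a bystander is moved by more than 15 mm (distance of any of vee_block, ring_gauge, gauge_case from where it was at the start of the episode above 0.015 m).
It also fails if it takes over 72 s, if anything falls off the work surface, if the arm or the gripper's body presses on something with over 40 N, if the wrist force passes 120 N, or if a joint passes its speed limit or range.

## Robot

A 6-joint arm with a two-finger parallel gripper is mounted at the origin on the work surface. World frame = base frame: x ahead of the robot, y to its left, z up, the work surface at z = 0. Lengths are in m, angles in rad, forces in N, time in s.
With the tool pointing down it reaches from about 0.25 to 0.725 m from the base axis. Payload 9.7 kg.
Tool frame: the origin (TCP) lies midway between the tips of the shut fingers; the grasp point (between the pads) lies 19 mm behind it (arm.hold_point_z is the distance from the TCP to the grasp point, in m); z points along the fingers, y is the line along which they close (so a half turn about z gives the same grasp; the last joint's range is limited). The gripper opens to 85 mm and grips with 20 to 120 N. Pads are 22 mm wide; open, the fingers measure 114 mm over their backs; the gripper's body (76 mm by 85 mm) begins 54 mm behind the grasp point. The pads swing forward as they close: fully open they stand 13 mm farther back than shut.
Start: joints at [-1.191, 0.087, 0.176, 1.66, 0, 1.571], TCP at [0.204, -0.511, 0.231] pointing down, gripper open.
Joint ranges: [-3.13, 3.13], [-0.85, 1.81], [-1.15, 1.24], [-2.2, 2.28], [-1.44, 1.52], [-3.14, 3.14]. Speed limits (rad/s): [2.22, 2.22, 2.57, 3.14, 3.14, 3.14].

## Interface

Orientations are given as a rotation vector (axis times angle).
In Python, from cell import arm, optics, order, spotter gives the robot as it stands. The module is installed in compiled form; this text tells all that it offers.
- The arm moves only by the tool play_rows, never from a script. Its argument "commands" is a list of rows, each a list of 5 numbers: the opening, from 0 (shut) to 1 (fully open), then the shift along the world's x, y, z scaled (see below), then the turn about the world's z scaled (see below). A call has 1 to 8 rows; each row is the pose to reach, as a shift and turn from the pose commanded when the call began, turning the shorter way round; what a row does not reach only later rows make up. The controller multiplies each number of a shift by 0.2 m and each number of a turn by 360 degrees. A row lasts 1/10 s, in which the tool goes at most 50 mm and 8.59 degrees, less where a joint would pass 70% of its speed; a pose out of reach is approached as far as the arm can. A call with a number of a shift or a turn outside -1 to 1 is refused whole. A call with a gripper value outside its range is refused whole. The fingers move at their own pace and stop on an object; "squeeze" is the grip in N (left out, the last holds). Time passes only in rows, so rows that repeat a pose let the fingers close. It gives the time, the measured TCP pose, the force, the opening and the grip force at its end, in the units of the state.
- arm.get_obs(): the state, without advancing time (a new reading comes with each control period).
- optics.camera(name): name is "scene" or "side" or "wrist"; returns a dict with "frame" (384x512x3 uint8, red, green, blue), "range_z" (384x512 float32, m along the optical axis (not along the pixel's ray), 0 where there is no reading), "intrinsics" (3x3 intrinsics, pixels), "position" and "orientation" of the camera in the world; the wrist camera has in their place "hand_eye" (4x4, takes a point from camera to tool coordinates, whose origin is the TCP and whose axes are the flange's). Camera axes: x right, y down, z forward; pixel columns grow to the right and rows downward; lengths in m; the calibration is good to about 2 mm. A picture is of the moment at which its call begins: read the wrist's pose just before it.
- order.close_job(): hands the job in; it is judged then, once.
Trained networks look in a picture, given as the dict that the camera call returned (one of the last four; its "shot" number tells which), for a name from the list of things; names that differ only in an ending like _2 or _b are one class to them, and where a whole thing is asked for, a point or a joint stands for the part that bears it (a point fixed in the world has none). Each returns a list of dicts, best first, with "confidence" (0 to 1); they miss things now and then, are a little off and sometimes report something else, mostly with a low value. They report only what shows in the picture. A call takes as long as a camera call.
- spotter.masks_of(picture, thing): "region" (384x512 bool, what is visible of it) and "pixel" ([column, row] in pixels, amid what is visible of it).
- spotter.pinpoint(picture, thing): "pixel" ([column, row] in pixels: a listed point, or the origin of a listed thing).
The state is a dict: "t": time; "joints": joint angles; "joint_velocities": joint speeds; "joint_efforts": joint torques, N m; "eef_pos": TCP position; "orientation": TCP orientation; "contact_force": force on the tool from outside, world axes, zero at the start; "torque": the same for the moment, N m; "width": opening from 0.0 (shut) to 1.0 (fully open); "grasp_force": force on a finger pad.
Only numpy, scipy, OpenCV 4.12 (cv2) and the standard library are available. Lean on these libraries where they do the work, as an engineer would, in place of code of your own. Each camera call takes 0.05 s, during which the arm holds its last target. There are 200 camera calls.

## Working session

There is one attempt and no reset: what is moved stays moved. The work goes in short steps, Python scripts to look and compute and a tool call to move; the robot and the scene stay as the last step left them, time stands still between calls to the robot, and variables do not carry over. Pictures are saved under pics/ and viewed, at most 11 in all, crops included, and the job is handed in when it is done.

Besides the shell and the picture viewer there is one more tool, called after "Call:" by a JSON object that holds its "method" and its "body". play_rows: Moves the arm, as the interface text tells. Shifts and turns lie within -1 to 1; 1 stands for 0.2 m of shift or 360 degrees of turn. Its arguments: {"type":"object","properties":{"commands":{"type":"array","items":{"type":"array","items":{"type":"number","minimum":-1,"maximum":1}}},"squeeze":{"type":"number"}},"required":["commands"]}

```bash
mkdir -p pics
cat > h.py <<'E'
import numpy as np, cv2
from scipy.spatial.transform import Rotation as R
from cell import arm, optics, order, spotter
def campose(c, obs=None):
    if 'hand_eye' in c:
        T=np.eye(4); T[:3,:3]=R.from_rotvec(obs['orientation']).as_matrix(); T[:3,3]=obs['eef_pos']
        return T@c['hand_eye']
    T=np.eye(4); o=np.array(c['orientation'],float)
    T[:3,:3]=o if o.shape==(3,3) else R.from_rotvec(o).as_matrix(); T[:3,3]=c['position']; return T
def ray(c,T,px):
    d=np.linalg.inv(c['intrinsics'])@[px[0],px[1],1]; return T[:3,3],T[:3,:3]@d
def at_z(c,T,px,z):
    o,d=ray(c,T,px); return o+d*(z-o[2])/d[2]
def at_depth(c,T,px):
    u,v=int(round(px[0])),int(round(px[1])); p=c['range_z'][v-1:v+2,u-1:u+2]; o,d=ray(c,T,px); return o+d*np.median(p)
def save(c,n): cv2.imwrite('pics/'+n,cv2.cvtColor(c['frame'],cv2.COLOR_RGB2BGR))
E
python3 - <<'E'
from h import *
np.set_printoptions(precision=3,suppress=True)
o=arm.get_obs(); print(o['orientation'],o['t'],o['contact_force'],arm.hold_point_z)
fs=[]
Z={'block':.04,'wrench':.09,'handle_grip':.102,'lever_pivot':.12,'lever_tip':.1235,'collar':.084,'vee_block':0.04,'ring_gauge':0.04,'gauge_case':0.04}
for n in('scene','side','wrist'):
    o=arm.get_obs();c=optics.camera(n);T=campose(c,o);save(c,n+'0.png');fs.append(c['frame']);print(n,T[:3,3],T[:3,2])
    for k in Z:
        for r in spotter.pinpoint(c,k)[:1]:
            print(k,np.round(r['pixel']),round(r['confidence'],2),at_z(c,T,r['pixel'],Z[k]),at_depth(c,T,r['pixel']))
E
```

```text
[-3.084 -0.593  0.   ] 0.0 [ 0.031 -0.684  0.186] 0.0187
scene [ 1.146 -0.462  0.776] [-0.554  0.485 -0.676]
block [251. 197.] 0.89 [0.553 0.039 0.04 ] [0.585 0.012 0.08 ]
wrench [253. 179.] 0.72 [0.547 0.05  0.09 ] [0.568 0.032 0.114]
handle_grip [272. 142.] 0.79 [0.477 0.174 0.102] [0.487 0.165 0.112]
lever_pivot [254. 164.] 0.92 [0.533 0.065 0.12 ] [0.536 0.063 0.123]
lever_tip [256. 153.] 0.39 [0.508 0.092 0.124] [0.514 0.088 0.129]
collar [252. 186.] 0.39 [0.561 0.036 0.084] [0.57  0.029 0.094]
vee_block [174. 273.] 0.56 [ 0.631 -0.232  0.04 ] [ 0.644 -0.238  0.059]
ring_gauge [355. 206.] 0.75 [0.735 0.217 0.04 ] [0.745 0.201 0.058]
gauge_case [192. 314.] 0.85 [ 0.734 -0.256  0.04 ] [ 0.748 -0.263  0.065]
side [ 0.424 -0.629  0.614] [ 0.264  0.749 -0.607]
block [214. 209.] 0.69 [0.549 0.041 0.04 ] [0.542 0.003 0.073]
wrench [213. 189.] 0.65 [0.553 0.056 0.09 ] [0.547 0.025 0.114]
handle_grip [179. 166.] 0.97 [0.492 0.166 0.102] [0.491 0.148 0.114]
lever_pivot [201. 179.] 0.76 [0.529 0.065 0.12 ] [0.529 0.063 0.121]
lever_tip [196. 173.] 0.52 [0.522 0.089 0.123] [0.52 0.08 0.13]
collar [214. 192.] 0.4 [0.553 0.051 0.084] [0.547 0.02  0.108]
vee_block [290. 285.] 0.58 [ 0.632 -0.231  0.04 ] [ 0.62  -0.254  0.073]
ring_gauge [259. 162.] 0.66 [0.724 0.204 0.04 ] [0.717 0.184 0.054]
gauge_case [340. 284.] 0.89 [ 0.726 -0.26   0.04 ] [ 0.712 -0.277  0.067]
wrist [ 0.27  -0.484  0.375] [-0.257 -0.103 -0.961]
```

View pics/scene0.png

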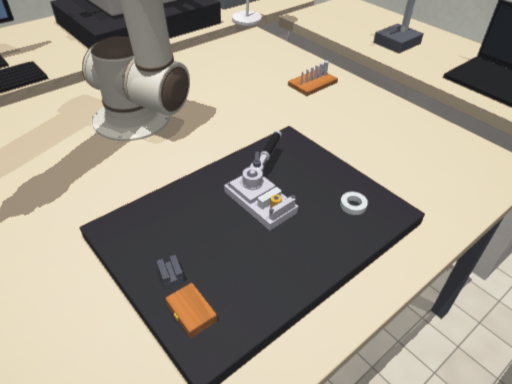

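View pics/side0.png

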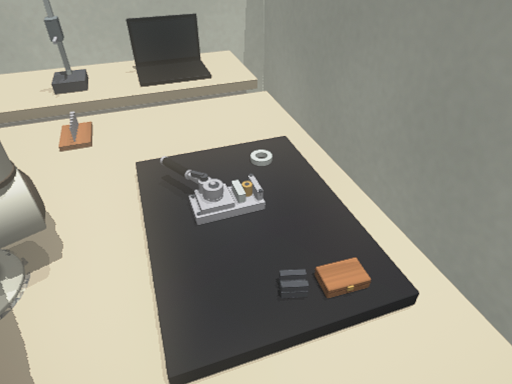

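The wrench head is near (0.55, 0.045) and the handle points at about 117° (grip near (0.485, 0.17)). The bystanders are well clear. I'll move above it for a wrist view.

Call:
{"method": "play_rows", "body": {"commands": [[0,0.6,1,0.08,0],[0,0.6,1,0.08,0],[0,0.6,1,0.08,0],[0,0.6,1,0.08,0],[0,0.6,1,0.08,0]]}}

```text
t: 2.0
eef_pos: [0.3248, -0.3085, 0.2479]
orientation: [3.084, 0.594, 0.001]
contact_force: [0.5, -0.9, -0.7]
width: 0.146
grasp_force: 0.0
```

Call:
{"method": "play_rows", "body": {"commands": [[0,0.6,1,0.08,0],[0,0.6,1,0.08,0],[0,0.6,1,0.08,0],[0,0.6,1,0.08,0],[0,0.6,1,0.08,0]]}}

```text
t: 2.5
eef_pos: [0.4449, -0.1082, 0.2637]
orientation: [3.085, 0.595, 0.001]
contact_force: [-0.4, -0.7, 0.2]
width: 0.0
grasp_force: 0.0
```

Call:
{"method": "play_rows", "body": {"commands": [[0,0.4,1,0,0],[0,0.4,1,0,0],[0,0.4,1,0,0],[0,0.4,1,0,0],[0,0.4,1,0,0],[0,0.4,1,0,0],[0,0.4,1,0,0]]}}

```text
t: 3.2
eef_pos: [0.5237, 0.0888, 0.2633]
orientation: [3.085, 0.594, -0.001]
contact_force: [0.2, 0.1, 0.8]
width: 0.005
grasp_force: 0.0
```

Run:
```python
from h import *
np.set_printoptions(precision=3,suppress=True)
Z={'block':.04,'wrench':.09,'handle_grip':.102,'lever_pivot':.12,'lever_tip':.1235,'collar':.084}
o=arm.get_obs();c=optics.camera('wrist');T=campose(c,o);save(c,'w1.png');print(o['eef_pos'],o['orientation'],o['joints'],o['contact_force'])
for k in Z:
    for r in spotter.pinpoint(c,k)[:1]:
        print(k,np.round(r['pixel']),round(r['confidence'],2),at_z(c,T,r['pixel'],Z[k]),at_depth(c,T,r['pixel']))
```

```text
[0.524 0.089 0.263] [ 3.085  0.594 -0.001] [ 0.168  0.057  0.206  1.721 -0.     2.929] [0.233 0.084 0.751]
block [295. 163.] 0.79 [0.549 0.045 0.04 ] [0.558 0.059 0.116]
wrench [303. 172.] 0.97 [0.55  0.043 0.09 ] [0.553 0.049 0.118]
handle_grip [174. 190.] 0.91 [0.484 0.163 0.102] [0.488 0.161 0.114]
lever_pivot [280. 180.] 0.66 [0.538 0.067 0.12 ] [0.539 0.068 0.128]
lever_tip [244. 203.] 0.6 [0.504 0.091 0.123] [0.479 0.085 0.042]
```

View pics/w1.png

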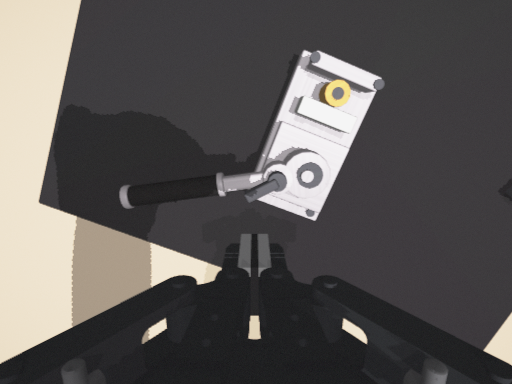

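The shut fingers now hang above the neck, and the lever at (245,195) lies to the CCW side. The axis is at (0.549, 0.044), the handle at 118.6°, and the grip distance is 0.1356 m, which matches. Next I'll descend with shut fingers on the lever's CCW side.

Call:
{"method": "play_rows", "body": {"commands": [[0,-0.2,-0.05,-0.2,0.019],[0,-0.2,-0.05,-0.45,0.019],[0,-0.2,-0.05,-0.65,0.019],[0,-0.2,-0.05,-0.72,0.019],[0,-0.2,-0.05,-0.72,0.019]]}}

```text
t: 4.05
eef_pos: [0.4829, 0.0788, 0.1182]
orientation: [-3.044, -0.775, 0.005]
contact_force: [0.2, 0.5, 0.1]
width: -0.003
grasp_force: 0.0
```

Run:
```python
from h import *
np.set_printoptions(precision=3,suppress=True)
o=arm.get_obs();c=optics.camera('wrist');T=campose(c,o);save(c,'w2.png');print(o['eef_pos'],o['orientation'],o['joints'],o['contact_force'])
```

```text
[0.483 0.079 0.118] [-3.044 -0.775  0.005] [ 0.162 -0.068 -0.198  1.443 -0.     2.805] [0.199 0.516 0.133]
```

View pics/w2.png

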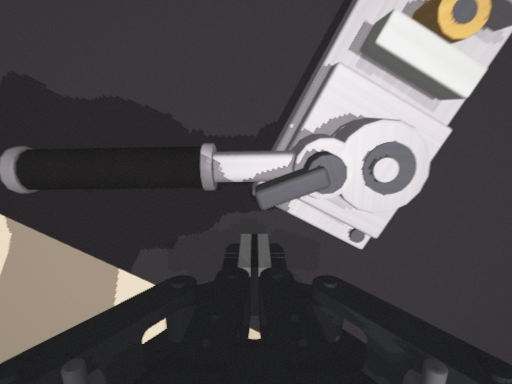

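The lever's end (265,195) is just ahead of the fingertips (255,245). I'll shift about 7 mm towards the pivot and push across.

Call:
{"method": "play_rows", "body": {"commands": [[0,0.018,-0.033,0,0],[0,0.04,-0.021,0,0],[0,0.062,-0.009,0,0],[0,0.084,0.003,0,0],[0,0.106,0.015,0,0],[0,0.123,0.024,0,0],[0,0.123,0.024,0,0]]}}

```text
t: 4.8
eef_pos: [0.5089, 0.0843, 0.1191]
orientation: [3.044, 0.777, -0.0]
contact_force: [-0.2, -0.4, -0.6]
width: 0.002
grasp_force: 0.0
```

Call:
{"method": "play_rows", "body": {"commands": [[0,0.009,0.005,0,0],[0,0.018,0.01,0,0],[0,0.018,0.01,0,0]]}}

```text
t: 5.1
eef_pos: [0.5122, 0.0862, 0.1192]
orientation: [-3.044, -0.776, 0.0]
contact_force: [-1.6, 0.5, -0.3]
width: -0.0
grasp_force: 0.9
```

Run:
```python
from h import *
np.set_printoptions(precision=3,suppress=True)
o=arm.get_obs();c=optics.camera('wrist');T=campose(c,o);save(c,'w3.png');print(o['eef_pos'],o['orientation'],o['contact_force'],np.dot(o['contact_force'],[-.878,-.479,0]))
```

```text
[0.512 0.086 0.119] [-3.044 -0.776  0.   ] [-1.578  0.528 -0.305] 1.1321502647741848
```

View pics/w3.png

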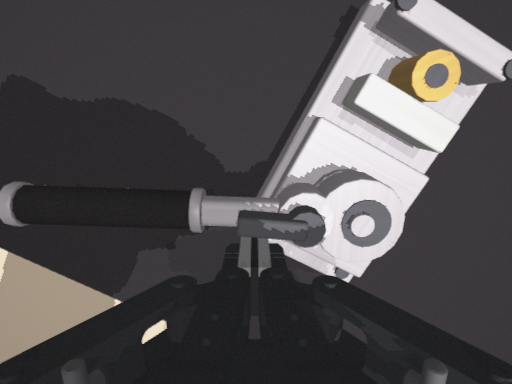

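The lever is now about mid-way, in contact with the fingers (245,222). I'll continue pushing.

Call:
{"method": "play_rows", "body": {"commands": [[0,0.013,0.007,0,0],[0,0.026,0.014,0,0],[0,0.035,0.019,0,0],[0,0.035,0.019,0,0]]}}

```text
t: 5.55
eef_pos: [0.5196, 0.0899, 0.1193]
orientation: [3.044, 0.776, 0.001]
contact_force: [-1.4, 0.2, -0.5]
width: -0.001
grasp_force: 0.5
```

Call:
{"method": "play_rows", "body": {"commands": [[0,0.009,0.005,0,0],[0,0.013,0.007,0,0],[0,0.013,0.007,0,0]]}}

```text
t: 5.85
eef_pos: [0.5219, 0.0911, 0.1193]
orientation: [3.044, 0.776, 0.0]
contact_force: [-2.0, -1.9, -0.3]
width: 0.001
grasp_force: 0.9
```

Run:
```python
from h import *
np.set_printoptions(precision=3,suppress=True)
o=arm.get_obs();c=optics.camera('wrist');T=campose(c,o);save(c,'w4.png');print(o['eef_pos'],o['orientation'],o['contact_force'],np.dot(o['contact_force'],[-.878,-.479,0]))
```

```text
[0.522 0.091 0.119] [3.044 0.776 0.   ] [-1.984 -1.888 -0.268] 2.6462591766503905
```

View pics/w4.png

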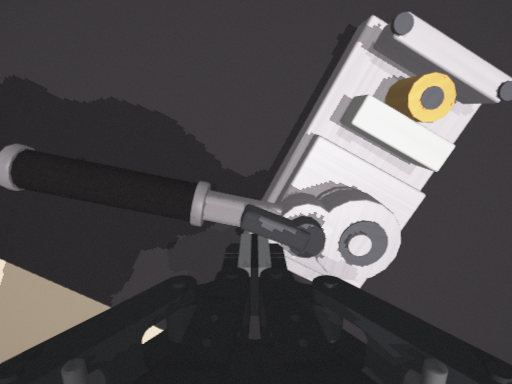

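The lever has passed the middle (tip at (248,215)), but it sits only about 10–12° past the handle and the handle is swinging along. I'll move out to the lever tip for better leverage.

Call:
{"method": "play_rows", "body": {"commands": [[0,-0.014,-0.005,0,0],[0,-0.036,0.056,0,0],[0,-0.036,0.056,0,0],[0,-0.022,0.061,0,0],[0,-0.008,0.066,0,0],[0,0.003,0.07,0,0],[0,0.009,0.072,0,0],[0,0.009,0.072,0,0]]}}

```text
t: 6.7
eef_pos: [0.5236, 0.1055, 0.1192]
orientation: [3.044, 0.776, -0.0]
contact_force: [-1.3, -0.1, 0.6]
width: -0.002
grasp_force: 0.5
```

Run:
```python
from h import *
np.set_printoptions(precision=3,suppress=True)
o=arm.get_obs();c=optics.camera('wrist');T=campose(c,o);save(c,'w5.png');print(o['eef_pos'],o['orientation'],o['contact_force'],np.dot(o['contact_force'],[-.878,-.479,0]))
Z={'wrench':.09,'handle_grip':.102,'lever_pivot':.12,'lever_tip':.1235}
for k in Z:
    for r in spotter.pinpoint(c,k)[:1]:
        print(k,np.round(r['pixel']),round(r['confidence'],2),at_z(c,T,r['pixel'],Z[k]))
```

```text
[0.524 0.106 0.119] [ 3.044  0.776 -0.   ] [-1.314 -0.076  0.634] 1.1904034591539516
wrench [330. 251.] 0.56 [0.533 0.056 0.09 ]
handle_grip [135. 198.] 0.78 [0.512 0.175 0.102]
lever_pivot [332. 253.] 0.94 [0.542 0.069 0.12 ]
lever_tip [269. 228.] 0.72 [0.54  0.106 0.123]
```

View pics/w5.png

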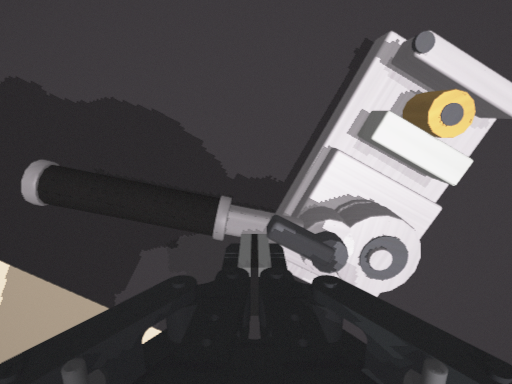

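The handle is at about 107° and the lever about 15–16° past its centre line. The fingers' inner edge (270,240) only just meets the lever end (272,225). I'll shift in 4 mm and push a little more.

Call:
{"method": "play_rows", "body": {"commands": [[0,-0.01,-0.003,0,0],[0,-0.004,-0.022,0,0],[0,0.006,-0.019,0,0],[0,0.016,-0.016,0,0],[0,0.026,-0.013,0,0],[0,0.035,-0.01,0,0],[0,0.035,-0.01,0,0]]}}

```text
t: 7.65
eef_pos: [0.5296, 0.1032, 0.119]
orientation: [3.044, 0.775, -0.004]
contact_force: [-7.7, -3.5, 3.2]
width: -0.0
grasp_force: 3.5
```

Run:
```python
from h import *
np.set_printoptions(precision=3,suppress=True)
o=arm.get_obs();c=optics.camera('wrist');T=campose(c,o);save(c,'w6.png');print(o['eef_pos'],o['orientation'],o['contact_force'],np.dot(o['contact_force'],[-.878,-.479,0]))
Z={'wrench':.09,'handle_grip':.102,'lever_pivot':.12,'lever_tip':.1235}
for k in Z:
    for r in spotter.pinpoint(c,k)[:1]:
        print(k,np.round(r['pixel']),round(r['confidence'],2),at_z(c,T,r['pixel'],Z[k]))
```

```text
[0.53  0.103 0.119] [ 3.044  0.775 -0.004] [-7.716 -3.492  3.162] 8.447909719959457
wrench [355. 245.] 0.93 [0.551 0.042 0.09 ]
handle_grip [131. 196.] 0.91 [0.518 0.175 0.102]
lever_pivot [321. 259.] 0.97 [0.542 0.07  0.12 ]
lever_tip [265. 221.] 0.56 [0.548 0.107 0.123]
```

View pics/w6.png

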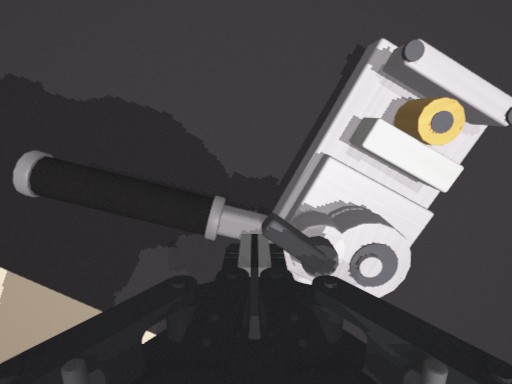

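The lever is now fully over: about 23° past the handle, with 8 N of solid resistance. I'll lift away and come down on the clockwise side of the grip.

Call:
{"method": "play_rows", "body": {"commands": [[0,-0.03,-0.01,0,0],[0,-0.03,-0.01,0.22,0],[0,0.09,0.2,0.22,0],[0,0.09,0.425,0.22,0],[0,0.09,0.425,0.1,0],[0,0.09,0.425,-0.08,0],[0,0.09,0.425,-0.155,0],[0,0.09,0.425,-0.155,0]]}}

```text
t: 8.7
eef_pos: [0.5473, 0.1882, 0.0861]
orientation: [3.044, 0.776, -0.006]
contact_force: [0.6, -0.2, 0.7]
width: 0.002
grasp_force: 0.0
```

Run:
```python
from h import *
np.set_printoptions(precision=3,suppress=True)
o=arm.get_obs();c=optics.camera('wrist');T=campose(c,o);save(c,'w7.png');print(o['eef_pos'],o['orientation'],o['contact_force'],o['joints'])
Z={'wrench':.09,'handle_grip':.102,'lever_pivot':.12,'lever_tip':.1235}
for k in Z:
    for r in spotter.pinpoint(c,k)[:1]:
        print(k,np.round(r['pixel']),round(r['confidence'],2),at_z(c,T,r['pixel'],Z[k]))
```

```text
[0.547 0.188 0.086] [ 3.044  0.776 -0.006] [ 0.626 -0.21   0.691] [ 0.331  0.152 -0.033  1.39   0.     2.974]
wrench [480. 361.] 0.91 [0.55  0.041 0.09 ]
handle_grip [244. 336.] 0.64 [0.509 0.173 0.102]
lever_pivot [248. 338.] 0.35 [0.523 0.178 0.12 ]
```

View pics/w7.png

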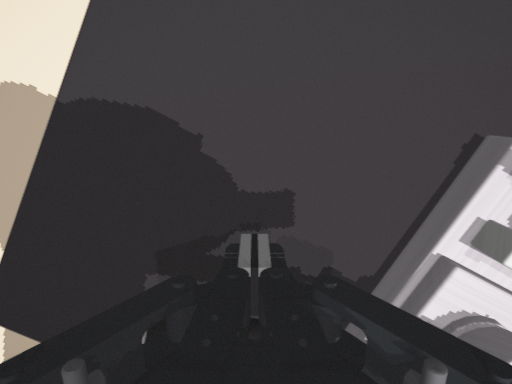

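```bash
cat > arc.py <<'E'
import numpy as np,sys
C=np.array([.549,.044]);r=.143
a0=float(sys.argv[1])
P=lambda a:C+r*np.array([np.cos(np.radians(a)),np.sin(np.radians(a))])
p0=np.array(eval(sys.argv[2])) if len(sys.argv)>2 else P(a0)
for a in eval(sys.argv[3]) if len(sys.argv)>3 else []: print(a,np.round((P(a)-p0)/.2,3))
E
python3 arc.py 90.8 "(.548,.188)" "[93,95,98,101,104,107,110,113]"
# next calls: 4-degree steps
python3 - <<'E'
import numpy as np
r=.143
f=lambda a:r*np.array([np.cos(np.radians(a)),np.sin(np.radians(a))])/.2
for a in range(113,205,4): print(a,np.round(f(a+2)-f(a),3),np.round(f(a+4)-f(a),3))
E
```

```text
93 [-0.032 -0.006]
95 [-0.057 -0.008]
98 [-0.095 -0.012]
101 [-0.131 -0.018]
104 [-0.168 -0.026]
107 [-0.204 -0.036]
110 [-0.24  -0.048]
113 [-0.274 -0.062]
113 [-0.023 -0.01 ] [-0.045 -0.021]
117 [-0.022 -0.012] [-0.044 -0.024]
121 [-0.021 -0.013] [-0.042 -0.027]
125 [-0.02  -0.015] [-0.04 -0.03]
129 [-0.019 -0.016] [-0.038 -0.033]
133 [-0.018 -0.017] [-0.035 -0.035]
137 [-0.017 -0.019] [-0.033 -0.038]
141 [-0.015 -0.02 ] [-0.03 -0.04]
145 [-0.014 -0.021] [-0.027 -0.042]
149 [-0.012 -0.022] [-0.024 -0.044]
153 [-0.011 -0.022] [-0.021 -0.045]
157 [-0.009 -0.023] [-0.018 -0.047]
161 [-0.008 -0.024] [-0.015 -0.048]
165 [-0.006 -0.024] [-0.011 -0.049]
169 [-0.004 -0.025] [-0.008 -0.049]
173 [-0.003 -0.025] [-0.004 -0.05 ]
177 [-0.001 -0.025] [-0.001 -0.05 ]
181 [ 0.001 -0.025] [ 0.003 -0.05 ]
185 [ 0.003 -0.025] [ 0.006 -0.05 ]
189 [ 0.004 -0.025] [ 0.01  -0.049]
193 [ 0.006 -0.024] [ 0.013 -0.048]
197 [ 0.008 -0.024] [ 0.016 -0.047]
201 [ 0.009 -0.023] [ 0.019 -0.046]
```

Call:
{"method": "play_rows", "body": {"commands": [[0,-0.032,-0.006,0,0],[0,-0.057,-0.008,0,0],[0,-0.095,-0.012,0,0],[0,-0.131,-0.018,0,0.003],[0,-0.168,-0.026,0,0.008],[0,-0.204,-0.036,0,0.014],[0,-0.24,-0.048,0,0.02],[0,-0.274,-0.062,0,0.025]]}}

```text
t: 9.75
eef_pos: [0.4944, 0.1761, 0.0886]
orientation: [2.972, 1.017, 0.005]
contact_force: [9.3, -0.6, -3.4]
width: -0.002
grasp_force: 4.0
```

Call:
{"method": "play_rows", "body": {"commands": [[0,-0.023,-0.01,0,0.006],[0,-0.045,-0.021,0,0.011],[0,-0.067,-0.033,0,0.017],[0,-0.067,-0.033,0,0.017]]}}

```text
t: 10.15
eef_pos: [0.4806, 0.1696, 0.0887]
orientation: [2.914, 1.174, 0.004]
contact_force: [5.6, 1.3, -2.1]
width: -0.003
grasp_force: 2.3
```

```bash
cat > st.py <<'E'
from h import *
o=arm.get_obs();d=np.array(o['eef_pos'])[:2]-[.549,.044];r=np.hypot(*d);a=np.arctan2(d[1],d[0]);f=o['contact_force']
print('phi',np.degrees(a).round(2),'r',r.round(4),'z',round(o['eef_pos'][2],4),'push',round(f[0]*np.sin(a)-f[1]*np.cos(a),2),'rad',round(f[0]*np.cos(a)+f[1]*np.sin(a),2),'fz',round(f[2],2),'q6',round(o['joints'][5],2),'t',o['t'])
E
python3 st.py
```

```text
phi 118.57 r 0.143 z 0.0887 push 5.57 rad -1.53 fz -2.1 q6 2.72 t 10.15
```

Call:
{"method": "play_rows", "body": {"commands": [[0,-0.022,-0.012,0,0.006],[0,-0.043,-0.025,0,0.011],[0,-0.043,-0.025,0,0.011]]}}

```text
t: 10.45
eef_pos: [0.472, 0.1647, 0.0887]
orientation: [2.872, 1.274, 0.004]
contact_force: [5.9, 0.7, -2.0]
width: 0.001
grasp_force: 2.1
```

Call:
{"method": "play_rows", "body": {"commands": [[0,-0.021,-0.014,0,0.006],[0,-0.041,-0.029,0,0.011],[0,-0.041,-0.029,0,0.011]]}}

```text
t: 10.75
eef_pos: [0.4638, 0.159, 0.0887]
orientation: [2.826, 1.372, 0.004]
contact_force: [5.0, 1.7, -1.3]
width: 0.0
grasp_force: 2.1
```

```bash
python3 st.py
```

```text
phi 126.53 r 0.1431 z 0.0887 push 5.05 rad -1.58 fz -1.29 q6 2.57 t 10.75
```

Call:
{"method": "play_rows", "body": {"commands": [[0,-0.02,-0.015,0,0.006],[0,-0.039,-0.031,0,0.011],[0,-0.039,-0.031,0,0.011]]}}

```text
t: 11.05
eef_pos: [0.456, 0.1528, 0.0887]
orientation: [2.777, 1.469, 0.004]
contact_force: [5.1, 2.5, -0.8]
width: 0.004
grasp_force: 2.1
```

Call:
{"method": "play_rows", "body": {"commands": [[0,-0.018,-0.016,0,0.006],[0,-0.037,-0.034,0,0.011],[0,-0.037,-0.034,0,0.011]]}}

```text
t: 11.35
eef_pos: [0.4486, 0.1461, 0.0887]
orientation: [-2.724, -1.564, -0.004]
contact_force: [3.4, 1.8, -1.4]
width: -0.001
grasp_force: 2.1
```

```bash
python3 st.py
```

```text
phi 134.53 r 0.1432 z 0.0887 push 3.73 rad -1.09 fz -1.43 q6 2.41 t 11.35
```

Call:
{"method": "play_rows", "body": {"commands": [[0,-0.017,-0.018,0,0.006],[0,-0.034,-0.036,0,0.011],[0,-0.034,-0.036,0,0.011]]}}

```text
t: 11.65
eef_pos: [0.4418, 0.1389, 0.0887]
orientation: [2.669, 1.658, 0.004]
contact_force: [3.6, 3.4, -1.5]
width: 0.001
grasp_force: 2.2
```

Call:
{"method": "play_rows", "body": {"commands": [[0,-0.016,-0.019,0,0.006],[0,-0.032,-0.039,0,0.011],[0,-0.032,-0.039,0,0.011]]}}

```text
t: 11.95
eef_pos: [0.4354, 0.1311, 0.0887]
orientation: [2.61, 1.749, 0.004]
contact_force: [3.7, 2.4, -0.7]
width: 0.0
grasp_force: 2.1
```

```bash
python3 st.py
```

```text
phi 142.51 r 0.1432 z 0.0887 push 4.16 rad -1.43 fz -0.71 q6 2.25 t 11.95
```

Call:
{"method": "play_rows", "body": {"commands": [[0,-0.015,-0.02,0,0.006],[0,-0.029,-0.041,0,0.011],[0,-0.029,-0.041,0,0.011]]}}

```text
t: 12.25
eef_pos: [0.4296, 0.123, 0.0887]
orientation: [2.548, 1.838, 0.004]
contact_force: [4.4, 2.0, -1.2]
width: 0.0
grasp_force: 2.1
```

Call:
{"method": "play_rows", "body": {"commands": [[0,-0.013,-0.021,0,0.006],[0,-0.026,-0.043,0,0.011],[0,-0.026,-0.043,0,0.011]]}}

```text
t: 12.55
eef_pos: [0.4245, 0.1145, 0.0887]
orientation: [-2.483, -1.925, -0.005]
contact_force: [5.4, 4.2, -1.4]
width: -0.005
grasp_force: 3.0
```

```bash
python3 st.py
```

```text
phi 150.47 r 0.1431 z 0.0887 push 6.28 rad -2.6 fz -1.36 q6 2.09 t 12.55
```

Push is starting to rise, so I'll take smaller steps.

Call:
{"method": "play_rows", "body": {"commands": [[0,-0.006,-0.011,0,0.003],[0,-0.012,-0.022,0,0.006],[0,-0.012,-0.022,0,0.006]]}}

```text
t: 12.85
eef_pos: [0.4223, 0.1106, 0.0887]
orientation: [-2.446, -1.971, -0.006]
contact_force: [5.3, 6.6, -1.1]
width: -0.001
grasp_force: 3.9
```

```bash
python3 st.py
```

```text
phi 152.28 r 0.1431 z 0.0887 push 8.26 rad -1.63 fz -1.1 q6 2.04 t 12.85
```

Call:
{"method": "play_rows", "body": {"commands": [[0,-0.006,-0.011,0,0.003],[0,-0.011,-0.022,0,0.006],[0,-0.011,-0.022,0,0.006]]}}

```text
t: 13.15
eef_pos: [0.4202, 0.1064, 0.0887]
orientation: [-2.408, -2.017, -0.007]
contact_force: [6.2, 8.7, -2.5]
width: -0.001
grasp_force: 4.7
```

```bash
python3 st.py
```

```text
phi 154.14 r 0.1432 z 0.0887 push 10.59 rad -1.79 fz -2.48 q6 1.99 t 13.15
```

Call:
{"method": "play_rows", "body": {"commands": [[0,-0.005,-0.01,0,0.003],[0,-0.01,-0.02,0,0.006],[0,-0.01,-0.02,0,0.006],[0,-0.01,-0.02,0,0.006],[0,-0.01,-0.02,0,0.006]]}}

```text
t: 13.65
eef_pos: [0.4183, 0.1027, 0.0887]
orientation: [-2.37, -2.061, -0.007]
contact_force: [6.2, 9.3, -3.0]
width: 0.002
grasp_force: 5.5
```

```bash
python3 st.py
```

```text
phi 155.79 r 0.1433 z 0.0887 push 11.02 rad -1.79 fz -3.01 q6 1.95 t 13.65
```

The wrench is firmly home at an estimated 13 N, about 7° past where the stop was first felt. I'll back off and lift.

Call:
{"method": "play_rows", "body": {"commands": [[0,0.01,0.02,0,0],[0,0.03,0.07,0,0],[0,0.06,0.137,0,0],[0,0.06,0.137,0.2,0],[0,0.06,0.137,0.45,0],[0,0.06,0.137,0.7,0],[0,0.06,0.137,0.7,0],[0,0.06,0.137,0.7,0]]}}

```text
t: 14.45
eef_pos: [0.4298, 0.1289, 0.2292]
orientation: [2.371, 2.059, 0.002]
contact_force: [0.3, -0.0, -0.7]
width: 0.002
grasp_force: 0.0
```

Run:
```python
from h import *
np.set_printoptions(precision=3,suppress=True)
o=arm.get_obs();c=optics.camera('wrist');T=campose(c,o);save(c,'w8.png');print(o['eef_pos'],o['contact_force'])
Z={'wrench':.09,'handle_grip':.102,'lever_pivot':.12,'lever_tip':.1235}
for k in Z:
    for r in spotter.pinpoint(c,k)[:1]:
        print(k,np.round(r['pixel']),round(r['confidence'],2),at_z(c,T,r['pixel'],Z[k]))
```

```text
[0.43  0.129 0.229] [ 0.258 -0.015 -0.72 ]
wrench [383. 247.] 0.72 [0.553 0.045 0.09 ]
handle_grip [258. 209.] 0.95 [0.431 0.108 0.102]
lever_pivot [368. 256.] 0.63 [0.527 0.054 0.12 ]
lever_tip [340. 235.] 0.94 [0.502 0.081 0.123]
```

View pics/w8.png

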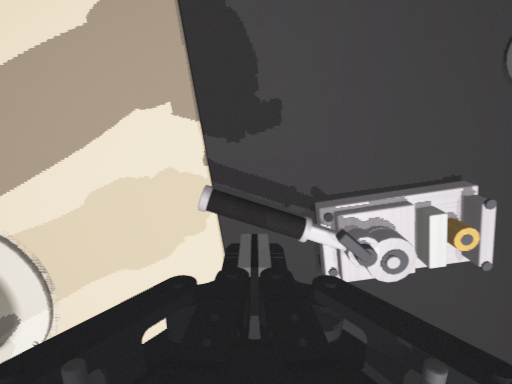

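Run:
```python
from h import *
np.set_printoptions(precision=3,suppress=True)
o=arm.get_obs();c=optics.camera('wrist');T=campose(c,o)
C=np.array([.549,.044])
for px,z in(((206,198),.102),((307,230),.102),((393,262),.114)):
    p=at_z(c,T,px,z)[:2];d=p-C;print(p,np.hypot(*d),np.degrees(np.arctan2(d[1],d[0])))
for n in('scene','side'):
    c=optics.camera(n);T=campose(c)
    for k,z in(('handle_grip',.102),('lever_tip',.1235),('vee_block',.04),('ring_gauge',.04),('gauge_case',.04)):
        for r in spotter.pinpoint(c,k)[:1]:
            p=at_z(c,T,r['pixel'],z);d=p[:2]-C;print(n,k,round(r['confidence'],2),p,np.hypot(*d),np.degrees(np.arctan2(d[1],d[0])))
```

```text
[0.384 0.126] 0.18465756556491625 153.57056369338002
[0.474 0.081] 0.08362491478991128 153.78628283338122
[0.55  0.042] 0.0021571496289171754 -57.280506592369385
scene handle_grip 0.96 [0.415 0.109 0.102] 0.1489938179614065 153.9607137221993
scene lever_tip 0.65 [0.495 0.079 0.124] 0.06424177802866922 147.4434233433976
scene vee_block 0.92 [ 0.633 -0.232  0.04 ] 0.28882315107578266 -73.06063620549747
scene ring_gauge 0.65 [0.737 0.21  0.04 ] 0.2503798731296302 41.45931165495294
scene gauge_case 0.96 [ 0.742 -0.255  0.04 ] 0.3563647781600991 -57.120293449130635
side handle_grip 0.73 [0.434 0.112 0.102] 0.1342459913677648 149.34744682820045
side lever_tip 0.51 [0.501 0.065 0.123] 0.052191910844978616 156.2683335597424
side vee_block 0.94 [ 0.631 -0.233  0.04 ] 0.2886041460287421 -73.47633240150564
side ring_gauge 0.64 [0.724 0.188 0.04 ] 0.2260995641795875 39.398252130752645
side gauge_case 0.93 [ 0.727 -0.258  0.04 ] 0.3505020233386187 -59.504998484708565
```

The lever is still over and the bystanders are unmoved, but the handle is now at 153.6°, about 8° back from where I released it. I'll re-seat gently in small steps, then release slowly to be sure the stop is loaded.

Call:
{"method": "play_rows", "body": {"commands": [[0,0.02,0.046,0,0],[0,0.02,0.046,-0.25,0],[0,0.02,0.046,-0.5,0],[0,0.02,0.046,-0.7,0],[0,0.02,0.046,-0.7,0],[0,0.02,0.046,-0.7,0]]}}

```text
t: 15.95
eef_pos: [0.4336, 0.1381, 0.0892]
orientation: [-2.373, -2.059, 0.0]
contact_force: [-0.9, -0.1, 0.9]
width: 0.001
grasp_force: 0.0
```

```bash
python3 st.py; python3 arc.py 0 "np.array([.434,.138])" "[142,144,146,148,150,152,154,156]"
```

```text
phi 140.79 r 0.1489 z 0.0892 push -0.59 rad 0.63 fz 0.9 q6 2.02 t 15.95
142 [ 0.012 -0.03 ]
144 [-0.003 -0.05 ]
146 [-0.018 -0.07 ]
148 [-0.031 -0.091]
150 [-0.044 -0.113]
152 [-0.056 -0.134]
154 [-0.068 -0.157]
156 [-0.078 -0.179]
```

Call:
{"method": "play_rows", "body": {"commands": [[0,0.012,-0.03,0,0],[0,-0.003,-0.05,0,0],[0,-0.018,-0.07,0,0],[0,-0.018,-0.07,0,0]]}}

```text
t: 16.35
eef_pos: [0.4303, 0.1235, 0.0895]
orientation: [2.373, 2.057, 0.003]
contact_force: [-0.0, 0.7, 1.3]
width: -0.002
grasp_force: 0.6
```

```bash
python3 st.py
```

```text
phi 146.17 r 0.1428 z 0.0895 push 0.52 rad 0.4 fz 1.34 q6 1.99 t 16.35
```

Call:
{"method": "play_rows", "body": {"commands": [[0,-0.013,-0.021,0,0],[0,-0.013,-0.021,0,0]]}}

```text
t: 16.55
eef_pos: [0.4275, 0.1195, 0.0889]
orientation: [2.373, 2.058, 0.002]
contact_force: [1.6, 2.1, 2.0]
width: 0.004
grasp_force: 1.5
```

```bash
python3 st.py
```

```text
phi 148.13 r 0.143 z 0.0889 push 2.61 rad -0.23 fz 1.98 q6 1.99 t 16.55
```

Call:
{"method": "play_rows", "body": {"commands": [[0,-0.013,-0.022,0,0],[0,-0.013,-0.022,0,0]]}}

```text
t: 16.75
eef_pos: [0.4251, 0.1154, 0.0887]
orientation: [2.373, 2.059, 0.003]
contact_force: [3.0, 3.0, 3.0]
width: 0.001
grasp_force: 2.4
```

```bash
python3 st.py
```

```text
phi 150.06 r 0.143 z 0.0887 push 4.07 rad -1.1 fz 3.01 q6 1.98 t 16.75
```

The force climbs linearly from zero with no slip. So the handle only relaxes elastically while the screw stays put. I'll press again, a little past the earlier peak.

Call:
{"method": "play_rows", "body": {"commands": [[0,-0.012,-0.021,0,0.003],[0,-0.024,-0.044,0,0.006],[0,-0.034,-0.066,0,0.009],[0,-0.034,-0.066,0,0.009]]}}

```text
t: 17.15
eef_pos: [0.4191, 0.1027, 0.0889]
orientation: [2.313, 2.126, 0.006]
contact_force: [8.5, 7.4, 1.2]
width: -0.002
grasp_force: 4.9
```

```bash
python3 st.py
```

```text
phi 155.67 r 0.1426 z 0.0889 push 10.29 rad -4.7 fz 1.16 q6 1.89 t 17.15
```

Call:
{"method": "play_rows", "body": {"commands": [[0,-0.005,-0.012,0,0.003],[0,-0.01,-0.023,0,0.006],[0,-0.01,-0.023,0,0.006],[0,-0.01,-0.023,0,0.006]]}}

```text
t: 17.55
eef_pos: [0.4173, 0.0988, 0.0889]
orientation: [-2.273, -2.169, -0.007]
contact_force: [7.1, 11.0, -0.2]
width: 0.001
grasp_force: 6.1
```

```bash
python3 st.py
```

```text
phi 157.41 r 0.1426 z 0.0889 push 12.84 rad -2.34 fz -0.22 q6 1.85 t 17.55
```

That's 12.8 N at 143 mm, or 13.6 N at mid-grip, which is firmly home. Next is a slow release.

Call:
{"method": "play_rows", "body": {"commands": [[0,-0.0,-0.0,0,0],[0,0.01,0.022,0,0],[0,0.02,0.045,0,0],[0,0.03,0.067,0,0],[0,0.04,0.09,0,0],[0,0.05,0.112,0,0],[0,0.065,0.145,0,0],[0,0.095,0.21,0,0]]}}

```text
t: 18.35
eef_pos: [0.4345, 0.1393, 0.0879]
orientation: [-2.274, -2.167, 0.003]
contact_force: [1.0, -0.2, 0.7]
width: -0.002
grasp_force: 0.0
```

Call:
{"method": "play_rows", "body": {"commands": [[0,0.03,0.06,0,0],[0,0.03,0.06,0.2,0],[0,0.03,0.06,0.45,0],[0,0.03,0.06,0.7,0],[0,0.03,0.06,0.7,0],[0,0.03,0.06,0.7,0]]}}

```text
t: 18.95
eef_pos: [0.4416, 0.1522, 0.229]
orientation: [2.273, 2.168, 0.002]
contact_force: [0.2, 0.4, -0.6]
width: 0.002
grasp_force: 0.0
```

Run:
```python
from h import *
np.set_printoptions(precision=3,suppress=True)
o=arm.get_obs();c=optics.camera('wrist');T=campose(c,o);save(c,'w9.png');print(o['eef_pos'],o['contact_force'])
Z={'wrench':.09,'handle_grip':.102,'lever_pivot':.12,'lever_tip':.1235}
for k in Z:
    for r in spotter.pinpoint(c,k)[:1]:
        p=at_z(c,T,r['pixel'],Z[k]);d=p[:2]-[.549,.044];print(k,np.round(r['pixel']),round(r['confidence'],2),p,np.hypot(*d),np.degrees(np.arctan2(d[1],d[0])))
```

```text
[0.442 0.152 0.229] [ 0.152  0.378 -0.609]
wrench [363. 279.] 0.71 [0.553 0.044 0.09 ] 0.004049902801766225 -1.7261083155181005
handle_grip [243. 236.] 0.69 [0.43  0.105 0.102] 0.13389666471431216 153.08679348014562
lever_pivot [351. 286.] 0.85 [0.531 0.056 0.12 ] 0.021579682283618368 146.7901127126566
lever_tip [322. 265.] 0.56 [0.502 0.082 0.123] 0.0604487181462822 141.5299444757428
```

View pics/w9.png

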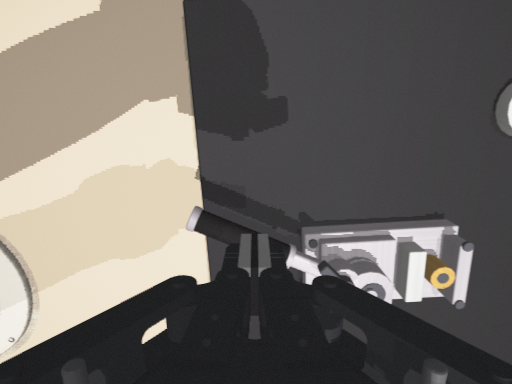

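The handle rests at the same 153° as before, the lever is still over, and the gripper is clear. Handing in.

```bash
python3 -c "
from cell import order
print(order.close_job())"
```

```text
the job is handed in; nothing more can be done
None
```

I handed the job in, with no verdict shown: the lever is fully over at loosen, the screw was pushed onto its stop with about 13.6 N at mid-grip, the gripper is clear, and the bystanders looked unmoved. The handle eased back about 8–10° on each release, which I took as elastic wind-up with the screw still seated; I could not read the force on the stop directly.

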